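# Slide a tip box down the loading lane

### The arm

A 6-joint arm with a two-finger parallel gripper is mounted at the origin on the work surface. World frame = base frame: x ahead of the robot, y to its left, z up, the work surface at z = 0. Lengths are in m, angles in degrees, forces in N, time in s.
With the tool pointing down it reaches from about 0.35 to 0.725 m from the base axis. Payload 4.3 kg.
Tool frame: the origin (TCP) lies midway between the tips of the shut fingers; the grasp point (between the pads) lies 19 mm behind it; z points along the fingers, y is the direction in which the jaws open and shut (so a half turn about z gives the same grasp; the last joint's range is limited). The gripper opens to 85 mm and grips with 20 to 120 N. Pads are 22 mm wide; open, the fingers measure 114 mm over their backs; the gripper's body (76 mm by 85 mm) begins 54 mm behind the grasp point. The pads swing forward as they close: fully open they stand 13 mm farther back than shut.
Start: joints at [-6.32, 21.618, 4.641, 73.018, 0, 83.68], TCP at [0.575, 0, 0.231] pointing down, gripper open.
Joint ranges: [-156.06, 156.06], [-48.1, 94.91], [-58.44, 69.94], [-101.28, 121.22], [-78.64, 73.56], [-180, 180]. Speed limits (degrees/s): [147.25, 147.25, 180, 180, 180, 180].

### API

Orientations are given as a 3x3 rotation matrix whose columns are the frame's x, y, z axes.
In Python, from cell import robot, solver, cams gives the robot as it stands. The module is installed in compiled form; this text tells all that it offers. Calls block until the motion is done:
- robot.move_ptp(position, orientation): joint-space move of the TCP to a pose.
- robot.move_straight(position, rot=None, speed=0.15): straight line of the TCP; rot=None keeps the orientation; speed is the mean speed in m/s.
- robot.move_joints(angles): joint-space move.
- robot.open_jaws() and robot.clamp(): open the fingers fully, or close them until they stop; the grip force is fixed at half the most.
- robot.dwell(seconds).
- solver.ik(position, orientation): joint angles nearest the present ones, or None.
- cams.camera(name): name is "scene" or "side" or "wrist"; returns the picture (400x640x3 uint8, blue, green, red); there is no depth.
- cams.camera_model(name): a dict with "fovy" (degrees; the focal length in pixels is half the picture's height over the tangent of half this angle, whatever the lens; pixels are square), "cx", "cy" (the principal point, pixels), "R" (3x3) and "t" (3): a world point X has camera coordinates R X + t. Camera axes: x right, y down, z forward; pixel columns grow to the right and rows downward; lengths in m; the calibration is good to about 2 mm. A picture is of the moment at which its call begins: read the wrist's pose just before it. camera_model takes no time and is no camera call; for the wrist camera it gives the pose at the moment of the call.
A pose or a line that the arm cannot do raises robot.IKError and nothing moves.
- robot.sign_off(): hands the job in, once; it reports no verdict.
Trained networks look in the newest picture that a camera, given by its name, has taken for a name from the list of things; names that differ only in an ending like _2 or _b are one class to them, and where a whole thing is asked for, a point or a joint stands for the part that bears it (a point fixed in the world has none). Each returns a list of dicts, best first, with "confidence" (0 to 1); they miss things now and then, are a little off and sometimes report something else, mostly with a low value. They report only what shows in the picture. A call takes as long as a camera call. They do not tell look-alikes from the thing itself.
- cams.trace(target, camera): "mask" (400x640 bool, what is visible of it) and "at" ([column, row] in pixels, amid what is visible of it).
Readings, each from a call of its own:
- robot.current_time(): time.
- robot.current_q(): joint angles.
- robot.current_qvel(): joint speeds.
- robot.current_effort(): joint torques, N m.
- robot.current_position(): TCP position.
- robot.current_orientation(): TCP orientation.
- robot.current_ft_force(): force on the tool from outside, world axes, zero at the start.
- robot.current_ft_torque(): the same for the moment, N m.
- robot.current_gripper_width(): finger opening in m.
Only numpy, scipy, OpenCV 4.12 (cv2) and the standard library are available. Lean on these libraries where they do the work, as an engineer would, in place of code of your own. Each camera call takes 0.05 s, during which the arm holds its last target. There are 200 camera calls.

### The job

Load the pipette-tip box: with your fingertips, line it up with the lane on the black loading deck and push it in between the two guide rails until its front end sits squarely against the end stop, then leave it there. Neither the box nor the hand may touch either rail on the way, the box must only slide, never be lifted or tipped, and the bottle, jar and sample box must stay where they stand.

Things in the scene. Friction and masses are not known exactly. Their poses are not given: they have to be found in the camera images.
- deck: Fixed black plate lying on the bench, top 10 mm above it. Origin: at bench height in the middle of the lane's mouth, where the rails begin. x points down the lane to the end stop, y to its left. The plate spans x -195 to 175, y -105 to 105 mm; the lane between the rails' inner faces spans x 0 to 150, y -56 to 56 mm. Place and heading differ each time.
- rail_left: Aluminium guide rail fixed on the deck on the lane's left, 150 mm long, 8 mm thick, 24 mm high (top 34 mm above the bench). Origin: middle of its thickness at the mouth end, on the deck's top; x runs along it to the stop. Not to be touched.
- rail_right: The same guide rail on the lane's right, same origin and axes. Not to be touched by box or robot.
- end_stop: Aluminium cross bar 128 mm wide, 34 mm high, with a black rubber face, fixed across the lane's far end. Origin: middle of the face that the box comes to rest against, on the deck's top, at x 150, y 0 mm of the deck; its x axis points on down the lane.
- tipbox: Loose closed white tip box with grey band and dotted grey top, 122 (x) x 86 (y) x 62 mm high, 0.2 to 0.4 kg, too wide to grasp, slides with moderate friction. Origin: centre of its underside. Starts on the deck before the mouth, x axis roughly down the lane, up to 20 mm off its middle line and turned up to 0.2 rad. Home: origin 89 mm down the lane from the deck's origin.
- bottle: Bystander: white plastic reagent bottle with a black cap, 72 mm across, 170 mm tall, standing on the bench some way beyond the end stop. Origin: centre of its underside.
- jar: Bystander: small amber jar, 48 mm across, 60 mm tall, standing on the bench at the lane's left. Origin: centre of its underside.
- sample_box: Bystander: square paper sample box, 78 x 78 x 50 mm, standing on the bench at the lane's right. Origin: centre of its underside.
Things that resemble listed ones, but are neither listed nor needed, are in the scene too. What is shaped like the tipbox but purple or turquoise is not meant.

How it is judged:
By the outcome, as a careful person would: the job done as asked, in the order asked, and still so for the second after the job is handed in, with the robot touching nothing.
It also fails if it takes over 67 s, if anything falls off the work surface, if the arm or the gripper's body presses on something with over 40 N, if the wrist force passes 120 N, or if a joint passes its speed limit or range.

## Working session

There is one attempt and no reset: what is moved stays moved. The work goes in short steps, each a Python script; the robot and the scene stay as the last script left them, time stands still between calls to the robot, and variables do not carry over. Pictures are saved under pics/ and viewed, about 8 in all and at most 12, crops included, and the job is handed in when it is done.

```bash
mkdir -p pics; ls; python3 - <<'E'
from cell import robot, solver, cams
import cv2, numpy as np
ims={}
for n in ("scene","side","wrist"):
    im=cams.camera(n); cv2.imwrite(f"pics/{n}0.png",im); m=cams.camera_model(n); print(n,m["fovy"],m["cx"],m["cy"],np.round(m["R"],3).tolist(),np.round(m["t"],3))
    for t in ("tipbox","end_stop","rail_left","deck"):
        for d in cams.trace(t,n)[:4]: print(n,t,round(d["confidence"],2),np.round(d["at"]),d["mask"].sum())
    ims[n]=im
print(robot.current_time())
E
```

```text
pics
scene 50.570526388430466 317.4590439881738 207.1459129545201 [[-0.745, 0.667, 0.018], [0.418, 0.487, -0.767], [-0.521, -0.564, -0.641]] [ 0.383 -0.214  1.382]
scene tipbox 0.77 [320. 186.] 1820
scene tipbox 0.74 [375. 259.] 812
scene tipbox 0.67 [235. 165.] 1418
scene tipbox 0.65 [286. 144.] 1183
scene end_stop 0.91 [374. 259.] 774
scene rail_left 0.71 [369. 225.] 416
scene rail_left 0.59 [330. 246.] 449
scene deck 0.96 [341. 236.] 6897
side 55.91255785617014 315.0148598473752 203.97319512924454 [[-0.783, -0.622, -0.01], [-0.419, 0.539, -0.731], [0.46, -0.568, -0.683]] [0.456 0.268 0.683]
side tipbox 0.64 [429. 181.] 1895
side tipbox 0.61 [347. 211.] 2207
side tipbox 0.57 [371. 152.] 1472
side tipbox 0.31 [308. 268.] 622
side end_stop 0.57 [258. 267.] 758
side rail_left 0.78 [307. 271.] 572
side deck 0.71 [305. 251.] 9036
wrist 69.63406226053422 317.6135370612469 201.5734676750283 [[1.0, -0.0, 0.0], [-0.0, -0.946, 0.324], [0.0, -0.324, -0.946]] [-0.576 -0.042  0.38 ]
wrist tipbox 0.85 [328. 330.] 2585
wrist tipbox 0.79 [238. 333.] 1154
wrist tipbox 0.62 [255. 192.] 8425
wrist tipbox 0.2 [342.  61.] 1010
wrist end_stop 0.5 [230.  49.] 1429
wrist rail_left 0.78 [229.  54.] 1435
wrist rail_left 0.18 [447.  90.] 6659
wrist deck 0.96 [297.  94.] 35751
0.75
```

View pics/scene0.png

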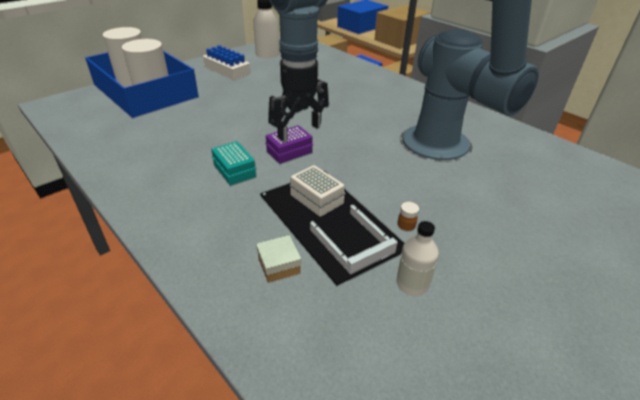

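View pics/wrist0.png

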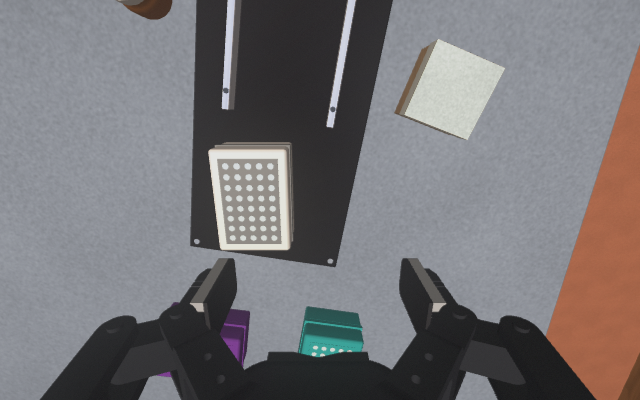

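The scene picture shows three boxes of the tipbox shape. The white one sits on the black deck at (318,188). The purple one at (290,143) and the turquoise one at (234,162) are look-alikes. The same boxes in the wrist picture are white (250,195), purple (238,335) and turquoise (330,335). By the description I choose the white one. In the wrist view the lane runs upwards, which is world +y, and the rail ends are at (226,108) and (331,126). The jar is at top left and the sample box at (450,90).

```bash
cat > h.py <<'E'
from cell import robot, solver, cams
import cv2, numpy as np
def unproj(px,z,m):
    f=200/np.tan(np.radians(m["fovy"]/2)); R=np.array(m["R"]); t=np.array(m["t"])
    px=np.atleast_2d(px).astype(float)
    d=np.c_[(px[:,0]-m["cx"])/f,(px[:,1]-m["cy"])/f,np.ones(len(px))]@R
    C=-R.T@t
    return (C+d*((z-C[2])/d[:,2])[:,None])[:,:2]
def proj(P,m):
    f=200/np.tan(np.radians(m["fovy"]/2)); X=np.atleast_2d(P)@np.array(m["R"]).T+np.array(m["t"])
    return np.c_[m["cx"]+f*X[:,0]/X[:,2],m["cy"]+f*X[:,1]/X[:,2]]
def snap(name=None):
    m=cams.camera_model("wrist"); im=cams.camera("wrist")
    if name: cv2.imwrite(f"pics/{name}.png",im)
    return im,m
def boxpose(im,m,roi,z=0.072,thr=165,debug=None):
    """white lid top inside roi (x0,y0,x1,y1) -> centre, heading (deg, world), sides"""
    x0,y0,x1,y1=roi; g=im.min(axis=2); b=np.zeros_like(g); b[y0:y1,x0:x1]=(g[y0:y1,x0:x1]>thr)*255
    cs,_=cv2.findContours(b,cv2.RETR_EXTERNAL,cv2.CHAIN_APPROX_NONE)
    c=max(cs,key=cv2.contourArea)[:,0,:]
    w=unproj(c,z,m).astype(np.float32)*1000
    (cx,cy),(a,bb),ang=cv2.minAreaRect(w)
    if a<bb: ang+=90; a,bb=bb,a
    if ang<0: ang+=180
    if ang>180: ang-=180
    if debug:
        o=im.copy(); cv2.drawContours(o,[c[:,None]],-1,(0,0,255),1); cv2.imwrite(f"pics/{debug}.png",o)
    return np.array([cx,cy])/1000,ang,(a,bb)
E
python3 - <<'E'
from h import *
print(robot.current_position(),np.round(robot.current_orientation(),3).tolist(),robot.current_time())
im,m=snap()
dk=cams.trace("deck","wrist")[0]["mask"]
L=[];Rr=[]
for r in range(5,235):
    c=np.where(dk[r])[0]
    if len(c)>50: L.append((c[0],r));Rr.append((c[-1]+1,r))
B=[]
for c in range(215,325,2):
    rr=np.where(dk[:,c])[0]
    if len(rr): B.append((c,rr[-1]+1))
def line(p,z=.01):
    w=unproj(p,z,m).astype(np.float32)
    vx,vy,x,y=cv2.fitLine(w,cv2.DIST_HUBER,0,.002,.001).ravel()
    if vy<0: vx,vy=-vx,-vy
    res=np.abs((w-[x,y])@[-vy,vx]); return np.array([vx,vy]),np.array([x,y]),np.median(res)*1000
for n,p in (("L",L),("R",Rr),("B",B)):
    d,q,e=line(p); print(n,np.degrees(np.arctan2(d[1],d[0])),q,d,e)
print("box",boxpose(im,m,(190,135,310,260),debug="dbg1"))
g=cv2.resize(cv2.imread("pics/dbg1.png")[0:280,150:430],(800,800//1)[:2]) if 0 else cv2.resize(cv2.imread("pics/dbg1.png")[0:280,140:440],None,fx=2,fy=2)
cv2.imwrite("pics/crop1.png",g)
E
```

```text
[ 5.75041294e-01 -3.46607627e-06  2.31354326e-01] [[0.0, 1.0, 0.0], [1.0, -0.0, -0.0], [-0.0, 0.0, -1.0]] 0.75
L 80.54477 [0.42356727 0.05933046] [0.16427682 0.98641425] 0.30888376
R 80.55323 [0.6350637  0.05930573] [0.16413113 0.9864385 ] 0.3440375
B 170.36867 [ 0.48897776 -0.12292107] [-0.9859047   0.16730794] 0.4490957
box (array([ 0.50131424, -0.02030854]), 89.98035430908203, (115.75664520263672, 80.90780639648438))
```

View pics/crop1.png

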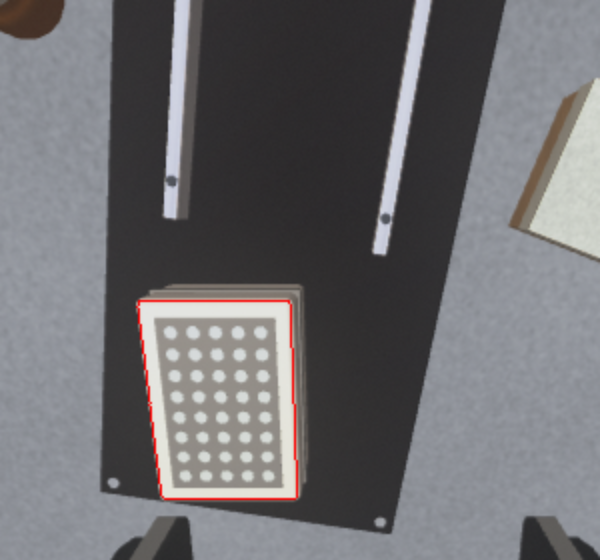

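The crop confirms the choice: white box, dotted grey top. Its outline is tight, and it is turned about +9° from the lane and sits about 14 mm left of the middle line. I'll check the rail ends against the deck fit, then push the left face with shut fingertips, tips leading.

```bash
cat >> h.py <<'E'
O=np.array([.5307,.0678]); TH=np.radians(80.5)
e=np.array([np.cos(TH),np.sin(TH)]); n=np.array([-e[1],e[0]])
def D2W(x,y,z): return np.r_[O+x*e+y*n,z]
def W2D(p): d=np.asarray(p)-O; return np.c_[d@e,d@n]*1000
def rot(p,a=0):
    """tool x along p (world 2-vector), pointing down, tips leading by a degrees"""
    a=np.radians(a); p=np.r_[p,0]; Z=np.array([0,0,1.]); 
    z=-np.cos(a)*Z+np.sin(a)*p; x=np.cos(a)*p+np.sin(a)*Z
    return np.c_[x,np.cross(z,x),z]
E
python3 - <<'E'
from h import *
im,m=snap()
print("rail ends L,R",W2D(unproj([[225,109],[330.2,127]],.034,m)))
print("purple,turq near edges",unproj([[240,306],[335,308]],.0,m),unproj([[240,306],[335,308]],.06,m))
print("jar",W2D(unproj([[150,8]],.03,m)), "sbox",W2D(unproj([[400,112]],.03,m)))
robot.clamp(); print(robot.current_gripper_width(),robot.current_time())
r=rot(-n,10); x=-.085
for P in ((x,.095,.12),(x,.095,.03),(x,.056,.03)): print(np.round(solver.ik(D2W(*P),r),0) if solver.ik(D2W(*P),r) is not None else None)
r2=rot(e,10)
for P in ((-.175,0,.03),(.017,0,.03)): print(solver.ik(D2W(*P),r2))
robot.move_ptp(D2W(x,.098,.14),r)
im,m=snap("w2"); print(robot.current_time())
E
```

```text
rail ends L,R [[ -0.08681099  59.8446614 ]
 [  0.08905173 -60.23240274]]
purple,turq near edges [[ 0.45405539 -0.21698465]
 [ 0.60302102 -0.2208483 ]] [[ 0.47357817 -0.16863107]
 [ 0.59860576 -0.17187385]]
jar [[ 85.89997947 142.99529438]] sbox [[  29.28976413 -136.00541781]]
-0.00018424899463396783 1.6667
[  -9.    0.  -41.   39.   -0. -179.]
[  -9.    8.  -49.   23.   -0. -179.]
[  -9.   12.  -44.   24.   -0. -179.]
[-24.79858229  24.93988169 -23.20781635  44.51599462   9.64219161
  74.4767133 ]
[ -3.49759047  24.83777807 -23.35564283  40.75024696   9.94461614
  96.09431477]
5.5167
```

View pics/w2.png

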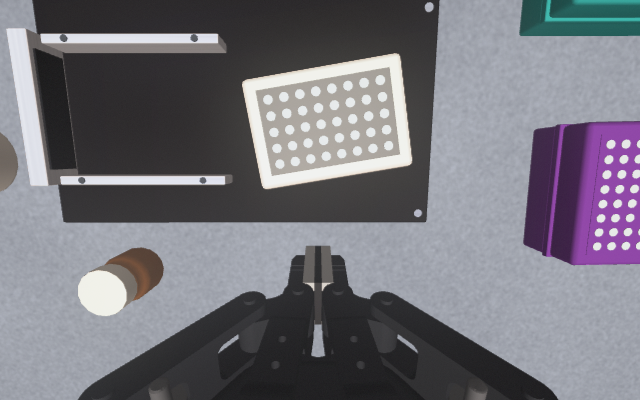

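The wrist view shows the fingers shut at (318,255), the box at (328,120) and clear deck between them. The jar at (120,280) and the purple box at (590,190) are well away. The rail ends come out at y = ±60 mm and x = 0, so the deck frame is confirmed. Next is the side push.

```bash
python3 - <<'E'
from h import *
x=-.087; im,m=snap(); c,a,s=boxpose(im,m,(238,48,418,195)); print("before",W2D(c),a-80.5,s)
robot.move_straight(D2W(x,.090,.030),speed=.12)
robot.move_straight(D2W(x,.062,.030),speed=.05)
print("F",robot.current_ft_force())
im,m=snap("w3"); 
bp=boxpose(im,m,(100,0,540,235),debug="dbg3"); print(W2D(bp[0]),bp[1]-80.5,bp[2],robot.current_time())
E
```

```text
before [[-92.54679529  15.07393647]] 9.474166870117188 (116.98897552490234, 81.76795959472656)
F [ 1.15475894 -0.35192034  0.20746908]
[[-93.510788     3.98622013]] 8.049949645996094 (115.63296508789062, 77.89430236816406) 7.3917
```

View pics/dbg3.png

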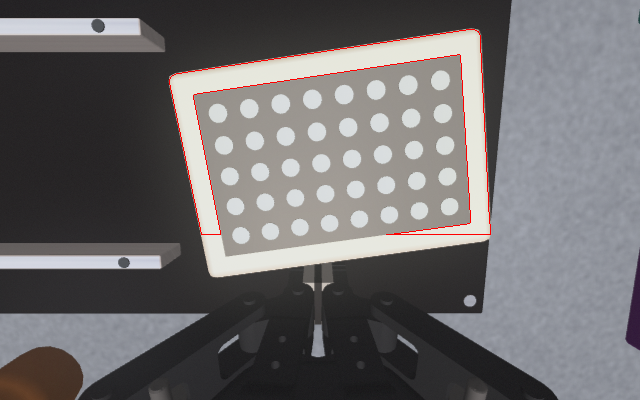

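The picture shows the fingertips at the left face's middle, around (318,268). My ROI cut the box off at row 235, so I'll measure again with a larger ROI.

```bash
python3 - <<'E'
from h import *
im,m=snap(); bp=boxpose(im,m,(165,0,540,285)); print(W2D(bp[0]),bp[1]-80.5,bp[2])
p=robot.current_position(); print(W2D(p[:2]),p[2],robot.current_time())
E
```

```text
[[-93.66733383   5.21035572]] 8.081527709960938 (115.59272766113281, 80.37487030029297)
[[-87.03590272  61.8215444 ]] 0.03005655596707868 7.4417
```

```bash
python3 - <<'E'
from h import *
robot.move_straight(D2W(-.087,.078,.030),speed=.1)
robot.move_straight(D2W(-.047,.078,.030),speed=.1)
def meas():
    im,m=snap("w4"); cs=boxpose(im,m,(165,0,639,300),debug="dbg4"); print(W2D(cs[0]),cs[1]-80.5,cs[2],robot.current_time()); return cs
robot.move_straight(D2W(-.047,.060,.030),speed=.05); meas()
robot.move_straight(D2W(-.047,.0555,.030),speed=.05); meas()
E
```

```text
[[-94.75704508   0.33643075]] 4.0656280517578125 (116.14452362060547, 80.47662353515625) 8.8583
[[-95.23309596  -1.28729694]] 2.6725845336914062 (116.12028503417969, 80.4261703491211) 9.1583
```

View pics/dbg4.png

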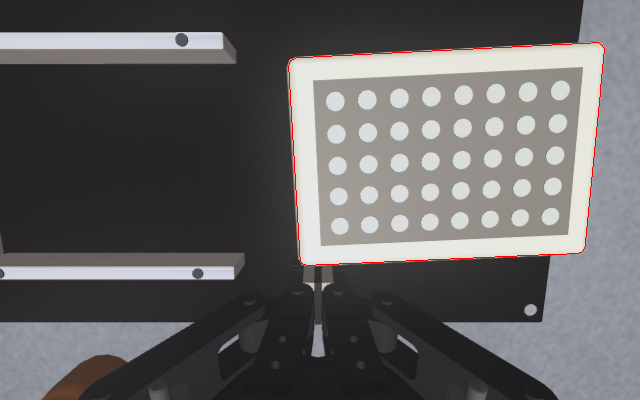

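The outline is tight: box at y ≈ −1.3 mm and still +2.7° turned, with the tips at (318,268) clear of the left rail end at (240,262). I'll finish the turn, then back off, move behind the box and measure from there.

```bash
python3 - <<'E'
from h import *
def meas():
    im,m=snap("w5"); cs=boxpose(im,m,(165,0,639,300),debug="dbg5"); print(W2D(cs[0]),cs[1]-80.5,cs[2],robot.current_time()); return cs
robot.move_straight(D2W(-.047,.0505,.030),speed=.05); a=meas()[1]-80.5
if a>.8: robot.move_straight(D2W(-.047,.0505-.0025*a,.030),speed=.05); meas()
robot.move_straight(D2W(-.047,.085,.030),speed=.12)
robot.move_straight(D2W(-.087,.100,.16),speed=.2)
r=rot(e,0)
robot.move_ptp(D2W(-.19,0,.19),r)
im,m=snap("w6"); cs=boxpose(im,m,(190,60,480,300),debug="dbg6"); print(W2D(cs[0]),cs[1]-80.5,cs[2],robot.current_time())
E
```

```text
[[-96.26211801  -4.23152162]] 0.2998809814453125 (116.15316772460938, 80.30717468261719) 9.4583
[[-113.81770337   -3.90643088]] 0.00789642333984375 (82.3740234375, 81.1911849975586) 14.5083
```

View pics/dbg6.png

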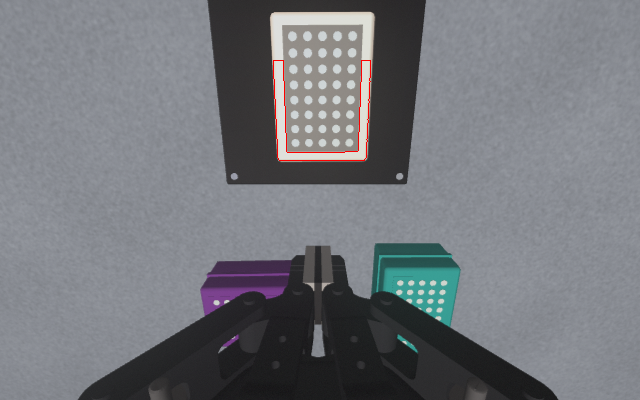

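The view from behind shows the box straight on the deck: y ≈ −4 mm, yaw ≈ 0.2°, ROI cut at row 60 on purpose. The tips are at (318,250), with purple at (250,280) and turquoise at (415,280), both behind the work area. Next I push the rear face down the lane in stages with checks.

```bash
cat >> h.py <<'E'
def meas2(tag):
    im,m=snap(tag); b=boxpose(im,m,(110,0,530,300),debug=tag+"d")
    print(np.round(W2D(b[0]),1),round(b[1]-80.5,2),np.round(b[2],1),"F",np.round(robot.current_ft_force(),1),"t",robot.current_time(),"tcp",np.round(W2D(robot.current_position()[:2]),1)); return b
E
python3 - <<'E'
from h import *
r=rot(e,10); y=-.004
robot.move_ptp(D2W(-.184,y,.12),r)
robot.move_straight(D2W(-.184,y,.030),speed=.12)
for x in (-.150,-.125,-.100):
    robot.move_straight(D2W(x,y,.030),speed=.05); b=meas2("p%d"%(-x*1000))
E
```

```text
[[-86.  -4.]] 0.17 [99.2 80.4] F [-0.1  0.1 -0.5] t 16.675 tcp [[-149.5   -3.6]]
[[-60.5  -5.8]] -0.11 [98.4 83.6] F [-1.  -0.8  0.3] t 17.375 tcp [[-124.7   -4. ]]
[[-35.6  -5.6]] -0.15 [98.9 84. ] F [0.  0.5 0.5] t 18.075 tcp [[-99.6  -3.8]]
```

View pics/p100d.png

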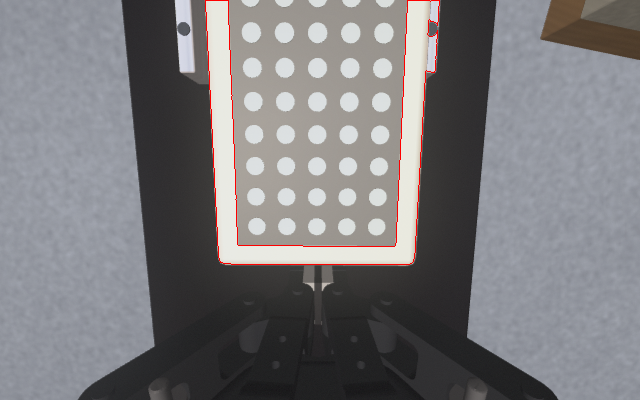

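The box is straight but its right edge merges with the rail top in the mask at (432,40). That is parallax: the lid lies above the rail. I'll separate them by colour, since the rail is bluish and the lid yellowish, and re-evaluate the same picture.

```bash
cat >> h.py <<'E'
def edges(im,m,rows):
    """side edges of the warm-white lid over given rows -> y offset (mm), yaw (deg), width"""
    i=im.astype(int); k=(im.min(axis=2)>150)&(i[...,2]>i[...,0]+3)
    L=[];R=[]
    for r in rows:
        c=np.where(k[r,110:530])[0]+110
        c=c[(c>120)]
        if len(c)>20: L.append((c[0]-.5,r));R.append((c[-1]+.5,r))
    o=[]
    for p in (L,R):
        w=W2D(unproj(np.array(p),.072,m)).astype(np.float32); vx,vy,x,y=cv2.fitLine(w,cv2.DIST_HUBER,0,.1,.1).ravel()
        o.append((np.degrees(np.arctan(vy/vx)),np.median(w[:,1])))
    return round((o[0][1]+o[1][1])/2,1),np.round([o[0][0],o[1][0]],2),round(o[0][1]-o[1][1],1)
def rear(im,m):
    i=im.astype(int); k=(im.min(axis=2)>150)&(i[...,2]>i[...,0]+3); P=[]
    for c in range(250,390,4):
        r=np.where(k[180:300,c])[0]
        if len(r): P.append((c,r[-1]+180.5))
    w=W2D(unproj(np.array(P),.072,m)); s=np.polyfit(w[:,1],w[:,0],1)
    return round(np.median(w[:,0]),1),round(-np.degrees(np.arctan(s[0])),2)
def check(tag):
    im,m=snap(tag); print(tag,"y,yawLR,w",*edges(im,m,range(20,245,3)),"rear",rear(im,m),"F",np.round(robot.current_ft_force(),1),"t",round(robot.current_time(),1),"tcp",np.round(W2D(robot.current_position()[:2]),1))
E
python3 - <<'E'
from h import *
im=cv2.imread("pics/p100.png"); print(im[40,186],im[40,432],im[150,227],im[255,300],im[255,405])
check("q1")
E
```

```text
[223 210 207] [220 209 206] [227 234 233] [226 233 233] [223 232 233]
q1 y,yawLR,w -3.9 [-0.11 -0.34] 80.6 rear (np.float64(-85.4), np.float64(-0.7)) F [-0.7  0.8  0.3] t 18.1 tcp [[-99.8  -3.9]]
```

y = −3.9 mm, yaw about −0.3°, so clearance is about 9 mm to the right and 17 mm to the left. I continue, slowing near the stop.

```bash
python3 - <<'E'
from h import *
y=-.004
for x,s in ((-.06,.05),(-.025,.05),(.002,.04),(.010,.02)):
    robot.move_straight(D2W(x,y,.030),speed=s); check("r%d"%(x*1000))
x=.010
while x<.019:
    x+=.001; robot.move_straight(D2W(x,y,.030),speed=.02); f=robot.current_ft_force()[:2]@e; print(round(x,3),round(f,1))
    if f<-6: break
check("r_end")
E
```

```text
r-60 y,yawLR,w -3.4 [ 4.44 -0.16] 80.7 rear (np.float64(-45.5), np.float64(-0.1)) F [0.2 0.4 0. ] t 19.1 tcp [[-59.8  -4. ]]
r-25 y,yawLR,w -0.9 [0.64 0.03] 84.9 rear (np.float64(-10.3), np.float64(-0.09)) F [-0.5  0.1 -0. ] t 20.0 tcp [[-24.7  -3.9]]
r2 y,yawLR,w -0.8 [-0.12  0.11] 84.6 rear (np.float64(16.2), np.float64(0.53)) F [-0.4 -0.5 -0.6] t 20.9 tcp [[ 2.3 -4. ]]
r10 y,yawLR,w -0.8 [0.33 0.23] 84.6 rear (np.float64(24.1), np.float64(0.5)) F [ 0.4 -0.3  0.5] t 21.5 tcp [[10.2 -4. ]]
0.011 -1.8
0.012 -1.0
0.013 -2.4
0.014 -2.1
0.015 -1.7
0.016 -2.2
0.017 -1.7
0.018 -5.0
0.019 -8.2
r_end y,yawLR,w -0.8 [-0.07  0.29] 84.4 rear (np.float64(30.9), np.float64(0.36)) F [-2.1 -7.7  3. ] t 23.8 tcp [[17.3 -4. ]]
```

Force rose at the stop, and the lid's rear at 30.9 mm less the ~3 mm inset gives 28 mm, as expected. I press slightly more to square it, back off straight and look from above.

```bash
python3 - <<'E'
from h import *
y=-.004
robot.move_straight(D2W(.0205,y,.030),speed=.02); robot.dwell(.2); print("press",robot.current_ft_force()[:2]@e)
robot.move_straight(D2W(-.03,y,.030),speed=.08)
robot.move_straight(D2W(-.05,y,.20),speed=.2)
robot.move_ptp(D2W(-.03,0,.22),rot(e,0))
im,m=snap("f1"); b=boxpose(im,m,(200,0,440,280),debug="f1d"); print(np.round(W2D(b[0]),1),b[1]-80.5,b[2],robot.current_time())
ks=np.array([[28,43],[28,-43],[150,43],[150,-43]])/1000
print(np.round(proj([D2W(x,yy,.072) for x,yy in ks],m)))
im2=cams.camera("side"); cv2.imwrite("pics/f2.png",cv2.resize(im2[170:340,180:440],None,fx=3,fy=3))
o=cv2.imread("pics/f1d.png")[0:290,140:500]; cv2.imwrite("pics/f1c.png",cv2.resize(o,None,fx=2,fy=2))
E
```

```text
press -12.50206029617469
[[84.7 -2.4]] 0.22026824951171875 (109.54864501953125, 81.6124038696289) 26.3833
[[274. 133.]
 [362. 133.]
 [268. -15.]
 [369. -14.]]
```

View pics/f1c.png

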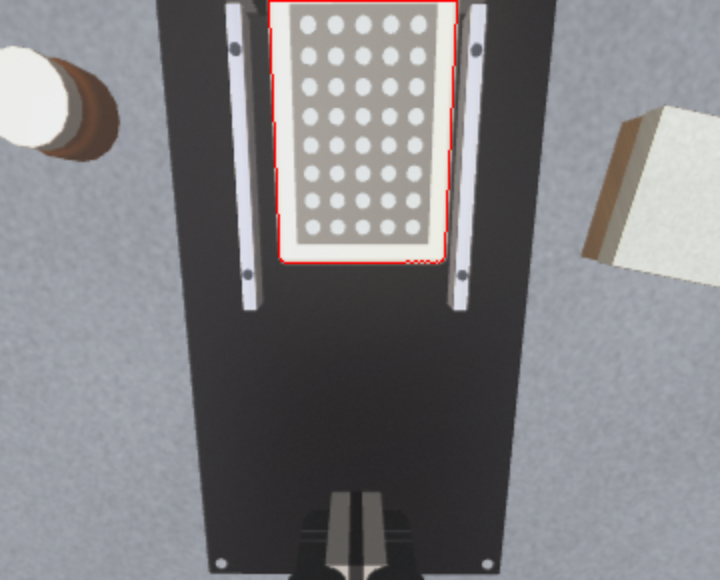

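View pics/f2.png

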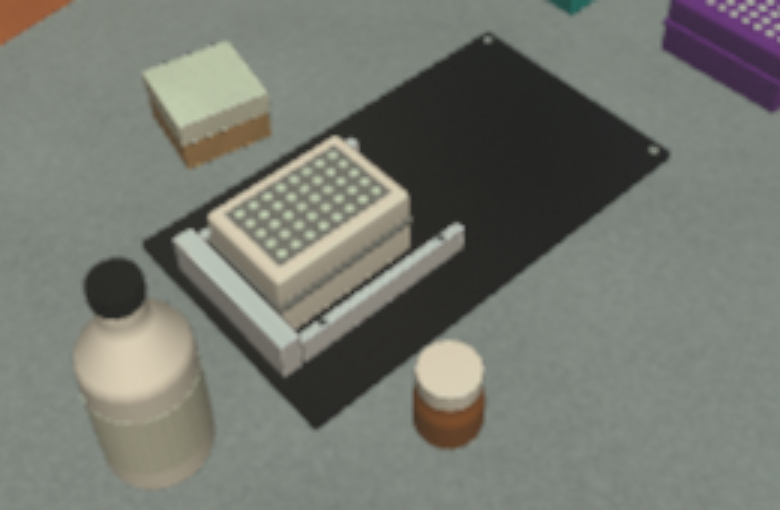

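The overhead crop shows the box between the rails with dark gaps both sides, lid rear edge at (362,262) in the crop, parallel to the mouth. The side crop shows the front end at the stop bar, and the jar, bottle and sample box are still standing. One numeric check with the whole lid in view, then hand in.

```bash
python3 - <<'E'
from h import *
robot.move_straight(D2W(0.0,0,.25),speed=.15)
im,m=snap("f3"); i=im.astype(int); im[~(i[...,2]>i[...,0]+3)]=0
b=boxpose(im,m,(200,0,450,300),thr=150,debug="f3d"); x,y=W2D(b[0])[0]; print(round(x,1),round(y,1),round(b[1]-80.5,2),b[2],robot.current_time())
if abs(x-89)<2 and abs(y)<7 and abs(b[1]-80.5)<1.2: robot.sign_off(); print("signed")
E
```

```text
88.8 -2.4 0.24 (116.74483489990234, 81.86067962646484) 26.9167
the job is handed in; nothing more can be done
signed
```

The white tip box is in the lane with its front end against the end stop, and I handed the job in at about 27 s of the 67 s allowed.

- **What I did:** I pushed the box's left face with shut fingertips, which took out 9.5° of turn and brought it from 15 mm left of the middle line to about 4 mm right. Then I pushed its rear face down the lane in stages until the force rose at the stop (12.5 N along the lane at the last press). I backed off straight and lifted clear.
- **Last check:** the box centre is 88.8 mm down the lane (home is 89 mm), 2.4 mm right of the middle line, and turned 0.24°. The hand was clear of everything, and the jar, bottle and sample box were still standing in the pictures; I did not measure their positions again.
- **Rails:** at the closest reading the box was about 9 mm from the right rail, and no sideways force showed during the pushes.
- **Readings that failed or disagreed:**
  - Two early box measurements were cut off by my search window.
  - Some edge readings in the lane were widened to about 84 mm where a rail showed beside the lid. I discounted those and relied on the final overhead check, where the lid measured its true size.
  - The first side push turned the box less than I had planned, so I made a second one nearer its front.

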